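Close up the tile press: seat the plaster mould, hold the cover plate over its threads

ROBOT

A 6-joint arm with a two-finger parallel gripper is mounted at the origin on the work surface. World frame = base frame: x ahead of the robot, y to its left, z up, the work surface at z = 0. Lengths are in m, angles in rad, forces in N, time in s.
With the tool pointing down it reaches from about 0.25 to 0.775 m from the base axis. Payload 4 kg.
Tool frame: the origin (TCP) lies at the centre of the arm's flange, where the gripper is bolted on; the fingertips stand ahead of it and the grasp point (between the pads) lies 180 mm ahead of it (robot.tcp_to_tips is the z of the fingertips in the tool frame, in m); z points along the fingers, y is the direction in which the jaws open and shut (so a half turn about z gives the same grasp; the last joint's range is limited). The gripper opens to 94 mm and grips with 3 to 60 N. Pads are 16 mm wide; open, the fingers measure 119 mm over their backs; the gripper's body (75 mm by 177 mm) begins 78 mm behind the grasp point.
Start: joints at [1.227, 0.087, 1.371, -0, 1.684, -0.103], TCP at [0.131, 0.534, 0.405] pointing down, gripper open.
Joint ranges: [-3.1, 3.1], [-0.76, 2.03], [0.27, 2.55], [-1.08, 4.22], [0.17, 2.65], [-2.57, 2.57]. Speed limits (rad/s): [2.79, 2.79, 3.14, 3.14, 3.14, 3.14].

INTERFACE

Orientations are given as [roll, pitch, yaw] about the fixed x, y, z axes, in that order (R = Rz(yaw) Ry(pitch) Rx(roll)).
In Python, from bench import robot gives the robot as it stands.
- The arm moves only by the tool move_arm, never from a script. Its argument "increments" is a list that holds one entry, the list of rows, each a list of 7 numbers: the opening, from 0 (shut) to 1 (fully open), then the shift along the tool's x, y, z as a fraction of full scale, then the turn, a rotation vector about the tool's x, y, z as a fraction of full scale. In form: [[[jaw, dx, dy, dz, rx, ry, rz], ...]]. A call has 1 to 8 rows; each row is the pose to reach, as a shift and turn from the pose commanded when the call began, along the tool's axes at that moment; what a row does not reach only later rows make up. Full scale, the value 1, is 0.1 m for a shift and pi/2 rad for a turn. A row lasts 1/12 s, in which the tool goes at most 41.7 mm and 7.16 degrees, less where a joint would pass 70% of its speed; a pose out of reach is approached as far as the arm can. A call with a number of a shift or a turn outside -1 to 1 is refused whole. A call with a gripper value outside its range is refused whole. The fingers move at their own pace and stop on an object; the grip force is fixed at half the most. Time passes only in rows, so rows that repeat a pose let the fingers close. It gives the time, the measured TCP pose, the force and the opening at its end, in the units of the state.
- robot.get_obs(): the state, without advancing time (a new reading comes with each control period).
- robot.snapshot(name): name is "scene" or "top"; returns (picture, depth): 400x640x3 uint8, red, green, blue; 400x640 float32, m along the optical axis (not along the pixel's ray), 0 where there is no reading.
- robot.camera_params(name): a dict with "mtx" (3x3 intrinsics, pixels), "R" (3x3) and "t" (3): a world point X has camera coordinates R X + t. Camera axes: x right, y down, z forward; pixel columns grow to the right and rows downward; lengths in m; the calibration is good to about 2 mm. A picture is of the moment at which its call begins. camera_params takes no time and is no camera call.
- robot.close_job(): hands the job in, once; it reports no verdict.
The state is a dict: "time": time; "joint_positions": joint angles; "qvel": joint speeds; "joint_torque": joint torques, N m; "tool_pos": TCP position; "ee_rot": TCP orientation; "wrist_force": force on the tool from outside, world axes, zero at the start; "wrist_torque": the same for the moment, N m; "width": finger opening in m.
Only numpy, scipy, OpenCV 4.12 (cv2) and the standard library are available. Lean on these libraries where they do the work, as an engineer would, in place of code of your own. Each camera call takes 0.05 s, during which the arm holds its last target.

TASK

Lower the plaster tile mould gently over the two locating pins of the press bed until it lies flush on the bed, and let go of it. Then pick up the aluminium cover plate by its handle, right way up, and hold it level and still about a centimetre above the four threaded bosses, touching nothing, with every threaded hole showing whole through its hole in the plate so that I can start the screws; finish while still holding it there. Leave the other things on the bench where they are.

Things in the scene. Friction and masses are not known exactly. Their poses are not given: they have to be found in the camera images.
- press_bed: Fixed press bed: aluminium slab 180 (x) x 150 (y) x 15 mm. Origin: centre of its underside, on the bench; z up. On the slab stand two steel pins, 10 mm thick with tapered tips, 22 mm tall, at x = +-45, y = 0, and four bosses, 20 mm thick, 38 mm tall (tops 53 mm above the origin), at x = +-65, y = +-50 mm, each with an 8 mm threaded hole in its top.
- thread_a (a point): Centre of the top of the boss at x = -65, y = -50 mm in the bed's frame, the mouth of its threaded hole.
- thread_b (a point): The same on the diagonally opposite boss, x = +65, y = +50 mm.
- mould: Loose plaster block 120 (x) x 56 (y) x 35 mm, about 0.26 kg, flat on the bench left or right of the bed. Origin: centre of its underside; z up. Two 14 mm through-holes at x = +-45, y = 0 fit the pins, either way round; between them an open cavity 60 x 36 mm, 12 mm deep. Grip it across y at the middle. Seated, its underside is 15 mm above the bed's origin. Plaster chips if dropped.
- cover: Loose aluminium plate 160 (x) x 130 (y) x 6 mm, about 0.42 kg, flat on the bench on the bed's other side. Origin: centre of its underside; z up. Over its middle (its centre of mass) a dark bar handle, 80 mm along x, 14 mm wide, from 30 to 46 mm above the origin, on legs at x = +-34. Four 17 mm through-holes at x = +-65, y = +-50 mm match the bosses, either way round.
- hole_a (a point): Centre of the cover plate's hole at x = -65, y = -50 mm in its frame, at its underside.
- hole_b (a point): The same for the diagonally opposite hole, x = +65, y = +50 mm.
- coil_pot: Dark-brown beehive-shaped coil pot, 112 wide, 126 tall; sizes in mm; a bystander, to be left where it is. Origin at its underside.
- slip_jar: Clear glass jar with white cap, 72 wide, 100 tall; sizes in mm; a bystander, to be left where it is. Origin at its underside.
- bowl: White ceramic bowl, 120 wide, 50 tall; sizes in mm; a bystander, to be left where it is. Origin at its underside.
- screwdriver: Screwdriver lying flat, 190 long; sizes in mm; a bystander, to be left where it is. Origin at its underside.
- mallet: Wooden mallet lying flat, 260 long; sizes in mm; a bystander, to be left where it is. Origin at its underside.
- clay_star: Small five-armed brown star, about 125 across, 14 tall; sizes in mm; a bystander, to be left where it is. Origin at its underside.
- cup: Terracotta cup, 72 wide, 70 tall; sizes in mm; a bystander, to be left where it is. Origin at its underside.
Things that resemble listed ones, but are neither listed nor needed, are in the scene too. What is shaped like the cover but green is not meant. Leave any purple look-alike of the press_bed alone.

How it is judged:
On the way:
1. the mould is over both pins, flush on the bed, and let go (horizontal distance between mould and press_bed below 0.003 m and z of mould in the frame of press_bed below 0.0175 m and angle between mould's own z axis and vertical below 0.04 rad and angle between the x axis of mould and the x axis of press_bed, either way round below 0.09 rad and contact force between the fingers and mould below 0.1 N and linear speed of mould below 0.02 m/s), for 0.2 s.
At the end, for the whole second after the job is handed in: The cover is in the fingers, still and level (0.06 rad), underside 3 to 20 mm above the bosses, touching neither bed nor mould, diagonal holes within 4.5 mm of the threads (either way round); the mould is released on its pins, within 3 mm and 0.09 rad, underside within 2.5 mm of the slab (all of step 1 and ((horizontal distance between hole_a and thread_a below 0.0045 m and horizontal distance between hole_b and thread_b below 0.0045 m) or (horizontal distance between hole_a and thread_b below 0.0045 m and horizontal distance between hole_b and thread_a below 0.0045 m)) and z of cover in the frame of press_bed between 0.056 and 0.073 m and angle between cover's own z axis and vertical below 0.06 rad and contact force between the fingers and cover above 1 N and contact force between cover and press_bed below 0.05 N and contact force between cover and mould below 0.05 N and linear speed of cover below 0.02 m/s); the arm keeps its last pose, push and grip.
It fails at once if the plaster mould fell (out of the fingers and moving faster than 0.35 m/s) (contact force between the fingers and mould below 0.1 N and linear speed of mould above 0.35 m/s).
It fails at once if the plaster mould was slammed onto the bed (contact force between mould and press_bed above 60 N).
It fails at once if a bystander was moved by more than 30 mm (distance of any of coil_pot, slip_jar, bowl, screwdriver, mallet, clay_star, cup from where it was at the start of the episode above 0.03 m).
It also fails if it takes over 64 s, if anything falls off the work surface, if the arm or the gripper's body presses on something with over 40 N, if the wrist force passes 120 N, or if a joint passes its speed limit or range.

## Working session

There is one attempt and no reset: what is moved stays moved. The work goes in short steps, Python scripts to look and compute and a tool call to move; the robot and the scene stay as the last step left them, time stands still between calls to the robot, and variables do not carry over. Pictures are saved under pics/ and viewed, and the job is handed in when it is done.

Besides the shell and the picture viewer there is one more tool, called by a JSON object that holds its "name" and its "arguments", one argument or row to a line. move_arm: Moves the arm, as the interface text tells. Its arguments: {"type":"object","properties":{"increments":{"type":"array","items":{"type":"array","items":{"type":"array","items":{"type":"number","minimum":-1,"maximum":1}}}}},"required":["increments"]}

```bash
ls; mkdir -p pics; python3 - <<'E'
from bench import robot
import cv2,numpy as np,pickle
print(robot.get_obs()); print(robot.tcp_to_tips)
for n in ("scene","top"):
    p,d=robot.snapshot(n); c=robot.camera_params(n)
    cv2.imwrite(f"pics/{n}0.png",p[:,:,::-1]); np.save(f"pics/{n}0_d.npy",d); pickle.dump(c,open(f"pics/{n}_c.pkl","wb")); print(n,c)
E
```

```text
pics
{'time': 0.0, 'joint_positions': array([ 1.22685016e+00,  8.79639418e-02,  1.37223149e+00, -3.69332438e-05,
        1.68360731e+00, -1.03086753e-01]), 'qvel': array([ 0.00112948, -0.00155771,  0.00138199,  0.00053308,  0.00221246,
       -0.00067783]), 'joint_torque': array([-1.41600205e-03, -3.40160751e+01, -3.02438807e+01,  7.17110164e-02,
        3.25503107e-02, -1.56705560e-04]), 'tool_pos': array([0.13116152, 0.53401977, 0.40351036]), 'ee_rot': array([-3.13939052e+00, -1.90914514e-04,  2.90072891e+00]), 'wrist_force': array([ 0.06978237, -0.14231672, -0.15142731]), 'wrist_torque': array([ 0.04100132, -0.04084147, -0.01268273]), 'width': 0.09400141648367086}
0.1992
scene {'mtx': array([[439.60849858,   0.        , 318.19934467],
       [  0.        , 439.60849858, 198.64388778],
       [  0.        ,   0.        ,   1.        ]]), 'R': array([[-0.82905927,  0.55895081, -0.01532061],
       [ 0.34669081,  0.49234319, -0.79837564],
       [-0.43870971, -0.66721224, -0.6019648 ]]), 't': array([ 0.3854702 , -0.16541658,  1.63968321])}
top {'mtx': array([[377.46268703,   0.        , 320.43581658],
       [  0.        , 377.46268703, 198.81882178],
       [  0.        ,   0.        ,   1.        ]]), 'R': array([[ 0.01391247, -0.99971921, -0.01918203],
       [-0.99319653, -0.01159843, -0.1158712 ],
       [ 0.11561618,  0.02066358, -0.99307901]]), 't': array([0.06036093, 0.52414151, 1.09936447])}
```

View pics/scene0.png

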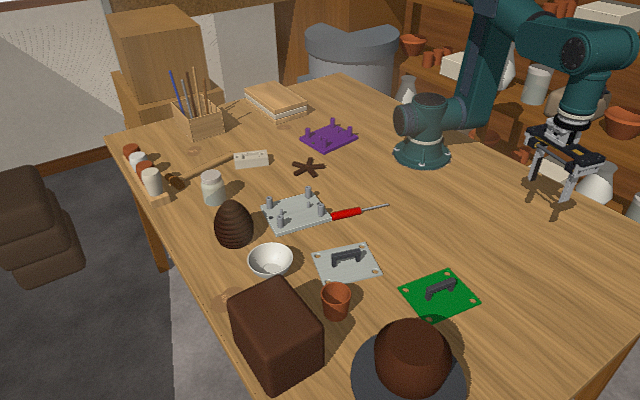

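View pics/top0.png

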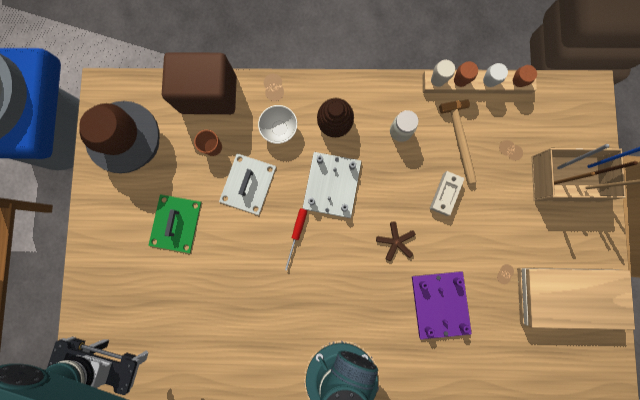

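The scene: the silver bed is at top (332,184) and the purple look-alike at (442,305), which is excluded. The silver cover is at (248,184); the green plate at (175,224) is excluded. The white mould with its cavity is at (447,194). I'll confirm these with an enlarged crop.

```bash
python3 - <<'E'
import cv2
i=cv2.imread("pics/top0.png")
cv2.imwrite("pics/top0_crop.png",cv2.resize(i[140:225,210:375],None,fx=4.8,fy=4.8,interpolation=cv2.INTER_CUBIC))
cv2.imwrite("pics/top0_m.png",cv2.resize(i[150:230,400:500],None,fx=6,fy=6,interpolation=cv2.INTER_CUBIC))
E
```

```text
(no output)
```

View pics/top0_crop.png

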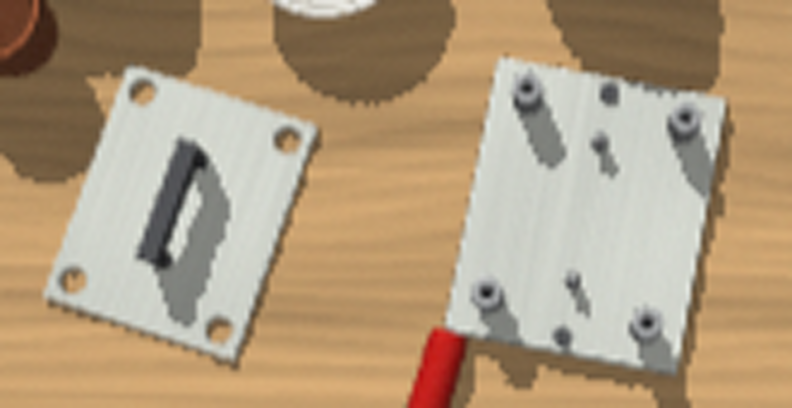

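View pics/top0_m.png

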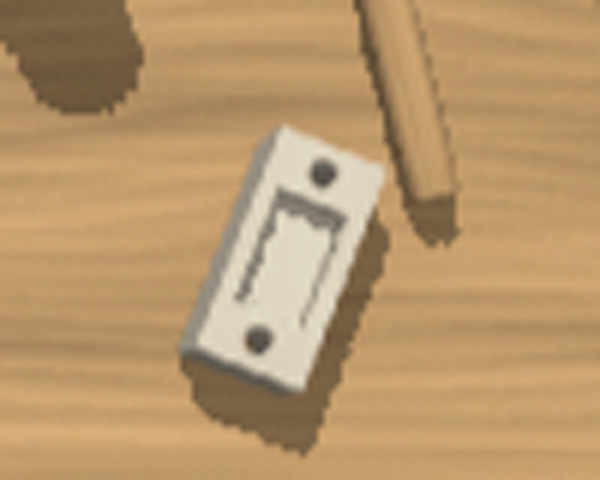

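The crop confirms three things. The silver plate's dark handle is at (248,182), with holes at about (240,159), (270,169), (225,198) and (256,209). The bed's boss holes are at about (320,158), (353,165), (311,201) and (345,207). The mould's holes are at about (454,179) and (443,207), with the mallet handle's end just right of it at (471,183). Next, the scene view.

```bash
python3 - <<'E'
import cv2
i=cv2.imread("pics/scene0.png")
cv2.imwrite("pics/scene0_crop.png",cv2.resize(i[140:290,225:390],None,fx=4,fy=4,interpolation=cv2.INTER_CUBIC))
E
```

```text
(no output)
```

View pics/scene0_crop.png

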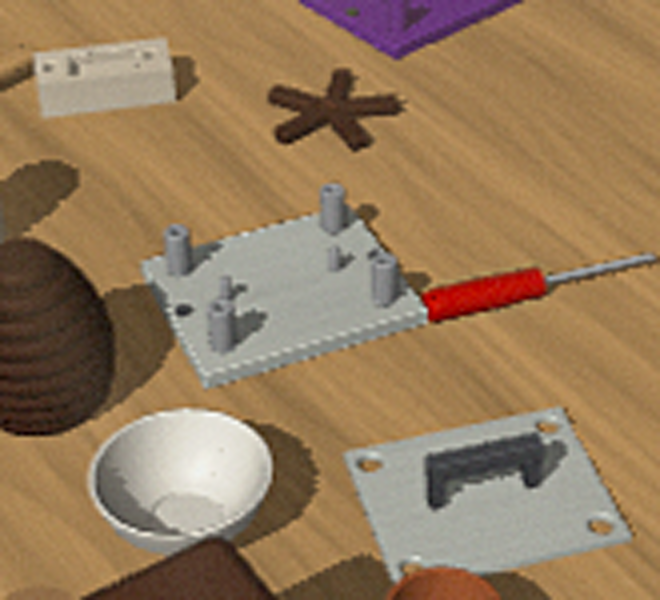

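```bash
cat > h.py <<'E'
import cv2,numpy as np,pickle
C={n:pickle.load(open(f"pics/{n}_c.pkl","rb")) for n in("scene","top")}
def ray(n,uv,z):
    c=C[n];d=c["R"].T@np.linalg.solve(c["mtx"],[uv[0],uv[1],1.]);o=-c["R"].T@c["t"]
    return o+d*(z-o[2])/d[2]
def proj(n,X):
    c=C[n];q=c["mtx"]@(c["R"]@np.asarray(X,float)+c["t"]);return q[:2]/q[2]
def blob(img,s,r=3,dark=True):
    g=cv2.cvtColor(img,cv2.COLOR_BGR2GRAY).astype(float);s=np.array(s,float)
    for _ in range(6):
        x0,y0=np.round(s).astype(int);yy,xx=np.mgrid[y0-r:y0+r+1,x0-r:x0+r+1]
        w=g[y0-r:y0+r+1,x0-r:x0+r+1];w=(np.median(w)-w) if dark else w-np.median(w)
        w=np.clip(w,0,None)*(np.hypot(xx-s[0],yy-s[1])<=r+.3)
        s=np.array([(w*xx).sum(),(w*yy).sum()])/w.sum()
    return s
def fit(model,pts):
    m=np.asarray(model)[:,:2];p=np.asarray(pts)[:,:2];a=m-m.mean(0);b=p-p.mean(0)
    th=np.arctan2((a[:,0]*b[:,1]-a[:,1]*b[:,0]).sum(),(a*b).sum())
    R=np.array([[np.cos(th),-np.sin(th)],[np.sin(th),np.cos(th)]]);o=p.mean(0)-R@m.mean(0)
    return o,th,np.linalg.norm(m@R.T+o-p,axis=1)
E
python3 - <<'E'
from h import *
i=cv2.imread("pics/top0.png");s=cv2.imread("pics/scene0.png")
M=np.array([[.065,.05],[.065,-.05],[-.065,.05],[-.065,-.05]])
def run(name,img,seeds,z,m,r=2,im=i,cam="top"):
    b=[blob(im,q,r) for q in seeds];P=[ray(cam,q,z) for q in b]
    o,t,e=fit(m,P);print(name,np.round(b,2).tolist(),o.round(4),round(t,4),(e*1e3).round(1))
run("bed",i,[(319.8,158.5),(352.9,164.8),(311.5,200.8),(345,207.3)],.053,M)
run("cover",i,[(239.8,159.2),(270,169.2),(225,198.1),(255.6,208.75)],.003,M,3)
run("mould",i,[(453.8,178.8),(443,206.7)],.033,[[.045,0],[-.045,0]],3)
# slab/plate by contour in top
g=i.astype(int);hsv=cv2.cvtColor(i,cv2.COLOR_BGR2HSV)
k=((hsv[...,1]<45)&(hsv[...,2]>110)).astype(np.uint8)
for c in cv2.findContours(k,cv2.RETR_EXTERNAL,cv2.CHAIN_APPROX_NONE)[0]:
    if cv2.contourArea(c)>400 and 200<c[:,0,0].mean()<500 and 100<c[:,0,1].mean()<240: print(cv2.minAreaRect(c))
# scene: bosses
for q in [(1,0)]: pass
run("bed_s",s,[(225+220/4,140+302/4),(225+178/4,140+230/4),(225+384/4,140+255/4),(225+332/4,140+188/4)],.053,M,2,s,"scene")
# handle centre in top via dark mask
k=((hsv[...,2]<95)&(hsv[...,1]<80)).astype(np.uint8);k2=np.zeros_like(k);k2[165:200,235:262]=k[165:200,235:262]
ys,xs=np.nonzero(k2);print("handle",xs.mean(),ys.mean(),len(xs),ray("top",(xs.mean(),ys.mean()),.046))
for X in [(0,0)]: pass
d=np.load("pics/top0_d.npy");print(d[184,332],d[190,447],d[182,248],d[184,250])
E
```

```text
bed [[319.25, 157.78], [352.31, 163.95], [310.94, 200.33], [344.28, 206.73]] [0.5709 0.0341] -0.1772 [0.1 0.3 0.4 0.2]
cover [[238.58, 158.08], [268.91, 168.14], [223.83, 197.44], [254.66, 207.64]] [0.5742 0.2973] -0.3134 [0.3 0.6 1.  0.5]
mould [[453.35, 178.52], [442.58, 206.24]] [ 0.547  -0.3124] -0.3855 [0.1 0.1]
((446.7586364746094, 193.1034393310547), (21.169267654418945, 40.110191345214844), 21.801406860351562)
((247.08767700195312, 183.75338745117188), (42.0437126159668, 52.15681076049805), 19.573123931884766)
((331.6490478515625, 184.37167358398438), (49.08218002319336, 58.84947204589844), 10.61965560913086)
((405.4349060058594, 122.2431411743164), (23.172964096069336, 25.076457977294922), 24.443954467773438)
((277.0, 124.0), (38.0, 38.0), 90.0)
bed_s [[278.92, 216.51], [269.06, 198.3], [320.66, 201.64], [306.55, 186.69]] [0.5727 0.0298] -0.1127 [6.2 4.1 6.7 3.7]
handle 245.22962962962964 182.35555555555555 135 [0.56838123 0.29169917 0.046     ]
1.1519622 1.1329306 1.1641431 1.162064
```

```bash
cat > go.py <<'E'
import sys,numpy as np
from bench import robot
from scipy.spatial.transform import Rotation as Rn
def go(p,yaw,tilt=True):
    o=robot.get_obs();R=Rn.from_euler('xyz',o["ee_rot"])
    T=Rn.from_euler('xyz',[np.pi,0,yaw])
    print("t",round(o["time"],2),"pos",o["tool_pos"].round(4),"rpy",o["ee_rot"].round(4),"w",round(o["width"],4),"F",o["wrist_force"].round(2))
    print("units shift",(R.inv().apply(np.array(p)-o["tool_pos"])/.1).round(3),"turn",((R.inv()*T).as_rotvec()/(np.pi/2)).round(4))
if __name__=="__main__": go([float(a) for a in sys.argv[1:4]],float(sys.argv[4]))
E
python3 go.py .547 -.3124 .35 2.756
python3 - <<'E'
from h import *
i=cv2.imread("pics/top0.png");hsv=cv2.cvtColor(i,cv2.COLOR_BGR2HSV)
for nm,uv,z in [("pot",(336,118),.06),("jar",(406,118),.1),("cup",(208,139),.07),("bowl",(278,122),.05)]: print(nm,ray("top",uv,z).round(3))
k=((hsv[...,1]<45)&(hsv[...,2]>110)).astype(np.uint8)
for nm,(x0,x1,y0,y1),z,(a,b) in [("cover",(215,280,150,220),.006,(.08,.065)),("bed",(300,365,150,220),.015,(.09,.075))]:
    m=np.zeros_like(k);m[y0:y1,x0:x1]=k[y0:y1,x0:x1]
    c=max(cv2.findContours(m,cv2.RETR_EXTERNAL,cv2.CHAIN_APPROX_NONE)[0],key=cv2.contourArea)
    W=np.array([ray("top",q,z)[:2] for q in c[:,0]]);r=cv2.minAreaRect((W*1000).astype(np.float32));print(nm,r)
E
```

```text
t 0.1 pos [0.1311 0.534  0.4036] rpy [-3.1396e+00 -2.0000e-04  2.9008e+00] w 0.094 F [-0.03 -0.19 -0.6 ]
units shift [-6.057 -7.228  0.549] turn [-0.0013 -0.      0.0922]
pot [0.764 0.023 0.06 ]
jar [ 0.752 -0.177  0.1  ]
cup [0.693 0.402 0.07 ]
bowl [0.753 0.198 0.05 ]
cover ((571.1463623046875, 294.5059814453125), (131.06582641601562, 160.9151611328125), 72.1666259765625)
bed ((570.5640869140625, 33.71540069580078), (149.1800079345703, 181.10333251953125), 80.02104949951172)
```

{"name": "move_arm", "arguments": {
  "increments": [
    [[1,-0.15,-0.18,0,0,0,0],[1,-0.35,-0.42,0,0,0,0],[1,-0.56,-0.67,0,0,0,0],[1,-0.76,-0.9,0,0,0,0]]
  ]
}}

```text
time: 0.43
tool_pos: [0.1837, 0.4273, 0.4039]
ee_rot: [-3.14, -0.0, 2.902]
wrist_force: [1.3, -0.7, 1.1]
width: 0.0939
```

{"name": "move_arm", "arguments": {
  "increments": [
    [[1,-0.19,-0.23,0,0,0,0],[1,-0.38,-0.45,0,0,0,0],[1,-0.57,-0.68,0,0,0,0],[1,-0.76,-0.9,0,0,0,0]]
  ]
}}

```text
time: 0.77
tool_pos: [0.236, 0.3216, 0.4042]
ee_rot: [-3.141, -0.0, 2.901]
wrist_force: [1.0, -0.8, 0.3]
width: 0.0941
```

{"name": "move_arm", "arguments": {
  "increments": [
    [[1,-0.19,-0.23,0,0,0,0],[1,-0.38,-0.45,0,0,0,0],[1,-0.57,-0.68,0,0,0,0],[1,-0.76,-0.9,0,0,0,0]]
  ]
}}

```text
time: 1.1
tool_pos: [0.2883, 0.2161, 0.4043]
ee_rot: [-3.141, -0.0, 2.901]
wrist_force: [0.4, 0.4, 0.0]
width: 0.094
```

{"name": "move_arm", "arguments": {
  "increments": [
    [[1,-0.19,-0.23,0,0,0,0],[1,-0.38,-0.45,0,0,0,0],[1,-0.57,-0.68,0,0,0,0],[1,-0.76,-0.9,0,0,0,0]]
  ]
}}

```text
time: 1.43
tool_pos: [0.3406, 0.1105, 0.4044]
ee_rot: [3.142, -0.0, 2.901]
wrist_force: [-0.3, 0.2, 1.3]
width: 0.0936
```

{"name": "move_arm", "arguments": {
  "increments": [
    [[1,-0.19,-0.23,0,0,0,0],[1,-0.38,-0.45,0,0,0,0],[1,-0.57,-0.68,0,0,0,0],[1,-0.76,-0.9,0,0,0,0]]
  ]
}}

```text
time: 1.77
tool_pos: [0.393, 0.0049, 0.4043]
ee_rot: [3.141, -0.0, 2.9]
wrist_force: [-0.1, -0.2, -0.4]
width: 0.094
```

{"name": "move_arm", "arguments": {
  "increments": [
    [[1,-0.19,-0.23,0,0,0,0],[1,-0.38,-0.45,0,0,0,0],[1,-0.57,-0.68,0,0,0,0],[1,-0.76,-0.9,0,0,0,0]]
  ]
}}

```text
time: 2.1
tool_pos: [0.4455, -0.1006, 0.4041]
ee_rot: [3.141, -0.001, 2.9]
wrist_force: [-0.1, 0.9, -0.8]
width: 0.0941
```

{"name": "move_arm", "arguments": {
  "increments": [
    [[1,-0.19,-0.23,0,0,0,0],[1,-0.38,-0.45,0,0,0,0],[1,-0.57,-0.68,0,0,0,0],[1,-0.76,-0.9,0,0,0,0]]
  ]
}}

```text
time: 2.43
tool_pos: [0.4979, -0.2061, 0.4039]
ee_rot: [3.141, -0.001, 2.9]
wrist_force: [0.5, -0.1, 0.1]
width: 0.0938
```

{"name": "move_arm", "arguments": {
  "increments": [
    [[1,-0.19,-0.23,0,0,0,0.02],[1,-0.38,-0.45,0,0,0,0.05],[1,-0.55,-0.68,0,0,0,0.07],[1,-0.74,-0.9,0,0,0,0.092],[1,-0.74,-0.9,0,0,0,0.092],[1,-0.74,-0.9,0,0,0,0.092]]
  ]
}}

```text
time: 2.93
tool_pos: [0.5482, -0.3108, 0.4026]
ee_rot: [3.14, -0.003, 2.755]
wrist_force: [0.3, 1.5, -0.9]
width: 0.0939
```

```bash
python3 go.py .547 -.3124 .35 2.756
```

```text
t 2.93 pos [ 0.5482 -0.3108  0.4026] rpy [ 3.1405 -0.0034  2.755 ] w 0.0939 F [ 0.3   1.51 -0.88]
units shift [ 0.004 -0.02   0.526] turn [ 0.0007 -0.0021 -0.0006]
```

{"name": "move_arm", "arguments": {
  "increments": [
    [[1,0,-0.01,0.2,0,-0.001,0],[1,0.0,-0.02,0.45,0,-0.002,0],[1,0.0,-0.02,0.7,0,-0.002,0],[1,0,-0.02,0.95,0,-0.002,0],[1,0,-0.02,1,0,-0.002,0],[1,0,-0.02,1,0,-0.002,0]]
  ]
}}

```text
time: 3.43
tool_pos: [0.5465, -0.31, 0.3023]
ee_rot: [3.14, -0.002, 2.757]
wrist_force: [0.8, -0.0, 0.2]
width: 0.094
```

```bash
python3 go.py .547 -.3124 .205 2.756; python3 - <<'E'
from bench import robot
import cv2
p,d=robot.snapshot("scene"); a=cv2.resize(p[120:230,200:360,::-1],None,fx=2.5,fy=2.5)
q,d=robot.snapshot("top");b=cv2.resize(q[140:250,380:540,::-1],None,fx=2.5,fy=2.5)
cv2.imwrite("pics/a1.png",cv2.hconcat([a,b]))
E
```

```text
t 3.43 pos [ 0.5465 -0.31    0.3023] rpy [ 3.1400e+00 -2.3000e-03  2.7574e+00] w 0.094 F [ 0.78 -0.03  0.17]
units shift [-0.016 -0.022  0.973] turn [ 0.001  -0.0015  0.0009]
```

View pics/a1.png

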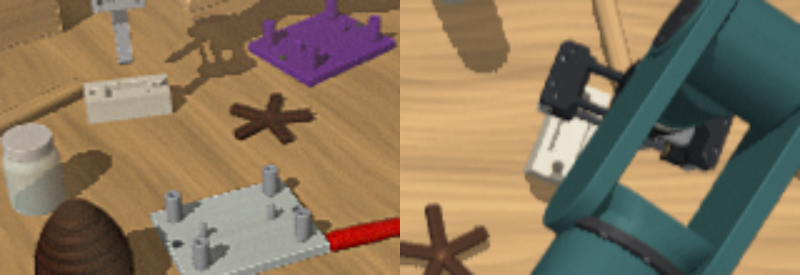

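The gripper straddles the mould in both views: the finger is above it at left-crop (122,60), and the jaws span it in the right crop. I'll descend, stopping slightly short first.

{"name": "move_arm", "arguments": {
  "increments": [
    [[1,-0.01,-0.01,0.25,0,-0.001,0],[1,-0.02,-0.02,0.5,0,-0.001,0],[1,-0.02,-0.02,0.75,0,-0.001,0],[1,-0.02,-0.02,0.9,0,-0.001,0],[1,-0.02,-0.02,0.97,0,-0.001,0],[1,-0.02,-0.02,0.97,0,-0.001,0]]
  ]
}}

```text
time: 4.03
tool_pos: [0.5487, -0.3141, 0.2076]
ee_rot: [3.141, 0.004, 2.756]
wrist_force: [0.2, -0.1, -0.9]
width: 0.0941
```

```bash
python3 go.py .547 -.3124 .205 2.756
```

```text
t 4.03 pos [ 0.5487 -0.3141  0.2076] rpy [3.1413 0.0042 2.7565] w 0.0941 F [ 0.16 -0.08 -0.87]
units shift [0.022 0.009 0.026] turn [0.0002 0.0027 0.0003]
```

{"name": "move_arm", "arguments": {
  "increments": [
    [[1,0.01,0,0.02,0,0.001,0],[0.5,0.01,0,0.02,0,0.001,0],[0,0.01,0,0.02,0,0.001,0],[0,0.01,0,0.02,0,0.001,0],[0,0.01,0,0.02,0,0.001,0],[0,0.01,0,0.02,0,0.001,0],[0,0.01,0,0.02,0,0.001,0],[0,0.01,0,0.02,0,0.001,0]]
  ]
}}

```text
time: 4.7
tool_pos: [0.5479, -0.3136, 0.2059]
ee_rot: [3.141, 0.003, 2.756]
wrist_force: [0.8, 0.4, 1.2]
width: 0.0557
```

```bash
python3 go.py .547 -.3124 .205 2.756;python3 go.py .547 -.3124 .205 2.756;
```

```text
t 4.7 pos [ 0.5479 -0.3136  0.2059] rpy [3.1408 0.0035 2.7563] w 0.0557 F [0.78 0.42 1.21]
units shift [0.012 0.008 0.009] turn [0.0005 0.0022 0.0002]
t 4.7 pos [ 0.5479 -0.3136  0.2059] rpy [3.1408 0.0035 2.7563] w 0.0557 F [0.78 0.42 1.21]
units shift [0.012 0.008 0.009] turn [0.0005 0.0022 0.0002]
```

{"name": "move_arm", "arguments": {
  "increments": [
    [[0,0,0,-0.03,0,0,0],[0,0,0,-0.1,0,0,0],[0,0,0,-0.25,0,0,0],[0,0,0,-0.5,0,0,0],[0,0,0,-0.75,0,0,0],[0,0,0,-0.95,0,0,0],[0,0,0,-1,0,0,0]]
  ]
}}

```text
time: 5.28
tool_pos: [0.548, -0.3142, 0.3104]
ee_rot: [-3.14, 0.01, 2.756]
wrist_force: [0.2, -0.9, -2.2]
width: 0.0559
```

```bash
python3 go.py .572 .0338 .305 2.965
```

```text
t 5.28 pos [ 0.548  -0.3142  0.3104] rpy [-3.1398  0.0103  2.7562] w 0.0559 F [ 0.23 -0.9  -2.25]
units shift [1.086 3.315 0.037] turn [-0.0018  0.0064 -0.1329]
```

{"name": "move_arm", "arguments": {
  "increments": [
    [[0,0.03,0.1,0,0,0,0],[0,0.1,0.3,0,0,0,0],[0,0.18,0.55,0,0,0,0],[0,0.27,0.83,0,0,0,0]]
  ]
}}

```text
time: 5.62
tool_pos: [0.5528, -0.2256, 0.3026]
ee_rot: [3.141, -0.002, 2.755]
wrist_force: [0.3, -0.9, -3.6]
width: 0.0564
```

{"name": "move_arm", "arguments": {
  "increments": [
    [[0,0.07,0.21,0,0,0,0],[0,0.14,0.42,0,0,0,0],[0,0.2,0.62,0,0,0,0],[0,0.27,0.83,0,0,0,0]]
  ]
}}

```text
time: 5.95
tool_pos: [0.559, -0.1376, 0.3027]
ee_rot: [3.142, -0.002, 2.757]
wrist_force: [0.2, 0.4, -3.4]
width: 0.0557
```

{"name": "move_arm", "arguments": {
  "increments": [
    [[0,0.07,0.21,0,0,0,0],[0,0.14,0.42,0,0,0,0],[0,0.2,0.62,0,0,0,0],[0,0.27,0.83,0,0,0,0]]
  ]
}}

```text
time: 6.28
tool_pos: [0.5651, -0.0507, 0.3026]
ee_rot: [-3.141, -0.002, 2.757]
wrist_force: [1.2, 0.7, -3.2]
width: 0.056
```

{"name": "move_arm", "arguments": {
  "increments": [
    [[0,0.07,0.2,0,0,0,-0.02],[0,0.14,0.4,0,0,0,-0.06],[0,0.2,0.6,0,0,0,-0.1],[0,0.27,0.75,0,0,0,-0.133],[0,0.27,0.82,0,0,0,-0.133],[0,0.27,0.82,0,0,0,-0.133],[0,0.27,0.82,0,0,0,-0.133],[0,0.27,0.82,0,0,0,-0.133]]
  ]
}}

```text
time: 6.95
tool_pos: [0.5716, 0.0329, 0.3045]
ee_rot: [-3.14, 0.002, 2.964]
wrist_force: [1.1, 0.6, -3.2]
width: 0.0557
```

```bash
python3 go.py .572 .0338 .27 2.965;  python3 - <<'E'
from bench import robot
import cv2
p,d=robot.snapshot("scene"); cv2.imwrite("pics/s2.png",p[:,:,::-1]);a=cv2.resize(p[140:250,220:360,::-1],None,fx=2.8,fy=2.8)
q,d=robot.snapshot("top");cv2.imwrite("pics/t2.png",q[:,:,::-1]);b=cv2.resize(q[130:240,260:400,::-1],None,fx=2.8,fy=2.8)
cv2.imwrite("pics/a2.png",cv2.hconcat([a,b]))
E
```

```text
t 6.95 pos [0.5716 0.0329 0.3045] rpy [-3.1401e+00  1.8000e-03  2.9637e+00] w 0.0557 F [ 1.13  0.58 -3.21]
units shift [-0.002  0.01   0.345] turn [-0.0009  0.0011 -0.0008]
```

View pics/a2.png

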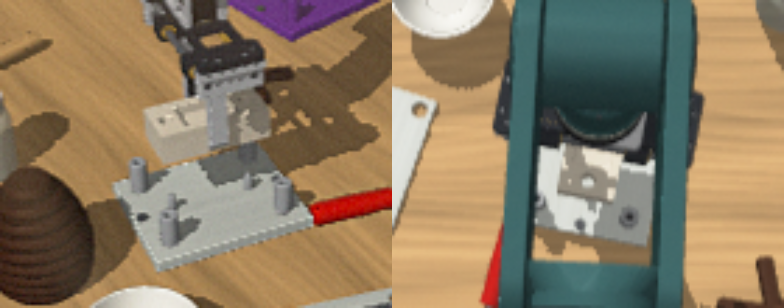

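```bash
python3 - <<'E'
from h import *
t=cv2.imread("pics/t2.png");s=cv2.imread("pics/s2.png")
cv2.imwrite("pics/a3.png",cv2.hconcat([cv2.resize(s[165:205,265:325],None,fx=6.5,fy=6.5,interpolation=cv2.INTER_CUBIC),cv2.resize(t[175:215,305:365],None,fx=6.5,fy=6.5,interpolation=cv2.INTER_CUBIC)]))
b=blob(t,(329.6,194.5),3);print(b,ray("top",b,.1316))
yaw=2.9637-np.pi;x=np.array([np.cos(yaw),np.sin(yaw)]);c=np.array([.5716,.0329])-.0013*x
for sg in(1,-1):
    P=np.r_[c+sg*.045*x,.1336];print(P,proj("top",P),proj("scene",P))
E
```

```text
[329.72592593 192.35925926] [0.52967343 0.03984832 0.1316    ]
[0.61461036 0.02516703 0.1336    ] [335.41008969 161.71500233] [279.49701912 182.54617594]
[0.52603067 0.04109306 0.1336    ] [329.25800049 193.58193446] [308.15806409 175.16857835]
```

View pics/a3.png

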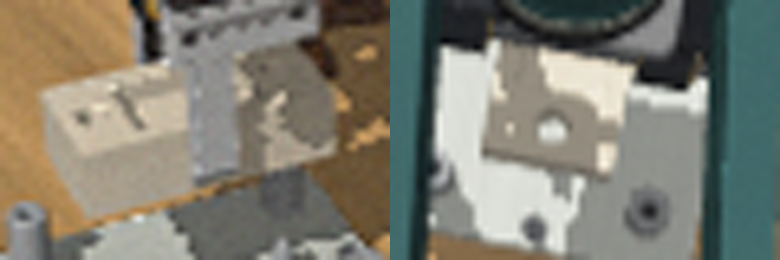

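```bash
python3 - <<'E'
from h import *
s=cv2.imread("pics/scene0.png")
yaw=-.1765;R=np.array([[np.cos(yaw),-np.sin(yaw)],[np.sin(yaw),np.cos(yaw)]]);c=np.array([.5708,.0340])
for m in [(.065,.05),(.065,-.05),(-.065,.05),(-.065,-.05)]:
    print(m,proj("scene",np.r_[R@m+c,.053]).round(2))
for m in [(.045,0),(-.045,0)]: print(m,proj("scene",np.r_[R@m+c,.037]).round(2))
for m in [(.09,.075),(.09,-.075),(-.09,.075),(-.09,-.075)]: print("corner",m,proj("scene",np.r_[R@m+c,.015]).round(2))
yaw=-.3855;R=np.array([[np.cos(yaw),-np.sin(yaw)],[np.sin(yaw),np.cos(yaw)]]);c=np.array([.547,-.3124])
for m in [(.045,0),(-.045,0)]: print("mould0",m,proj("scene",np.r_[R@m+c,.035]).round(2))
f=10
cv2.imwrite("pics/b1.png",cv2.resize(s[180:242,255:335],None,fx=f,fy=9,interpolation=cv2.INTER_CUBIC))
cv2.imwrite("pics/b2.png",cv2.resize(s[145:172,228:275],None,fx=f,fy=f,interpolation=cv2.INTER_CUBIC))
E
```

```text
(0.065, 0.05) [280.77 216.11]
(0.065, -0.05) [269.64 197.4 ]
(-0.065, 0.05) [321.57 204.52]
(-0.065, -0.05) [308.61 186.98]
(0.045, 0) [281.69 208.94]
(-0.045, 0) [309.08 201.3 ]
corner (0.09, 0.075) [276.48 233.52]
corner (0.09, -0.075) [260.52 204.76]
corner (-0.09, 0.075) [332.62 216.88]
corner (-0.09, -0.075) [313.   190.52]
mould0 (0.045, 0) [238.29 156.52]
mould0 (-0.045, 0) [263.28 153.51]
```

View pics/b1.png

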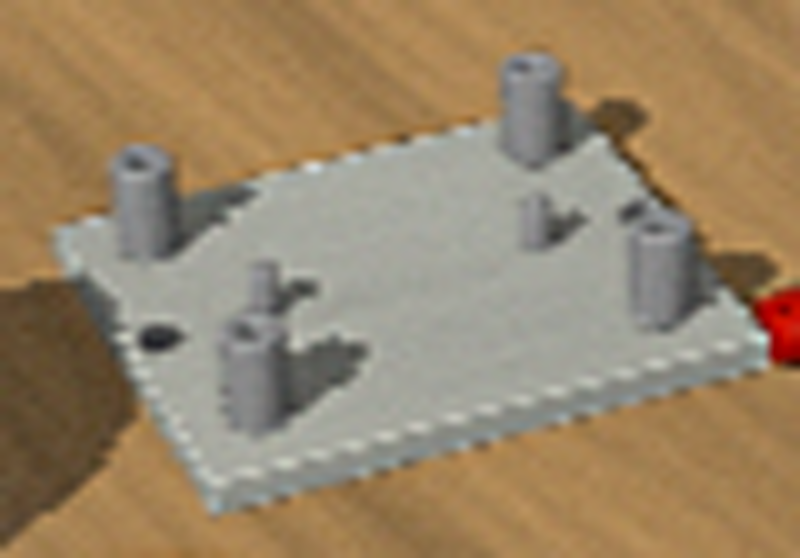

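View pics/b2.png

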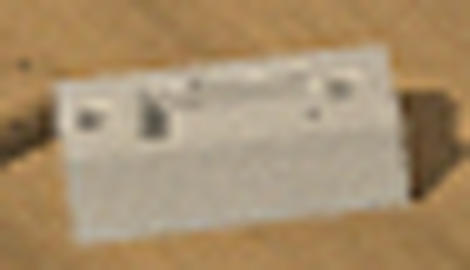

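{"name": "move_arm", "arguments": {
  "increments": [
    [[0,0,0,0.1,0,0,0],[0,0,0,0.22,0,0,0],[0,0,0,0.35,0,0,0],[0,0,0,0.48,0,0,0],[0,0,0,0.53,0,0,0],[0,0,0,0.53,0,0,0],[0,0,0,0.53,0,0,0],[0,0,0,0.53,0,0,0]]
  ]
}}

```text
time: 7.72
tool_pos: [0.5722, 0.0335, 0.2529]
ee_rot: [-3.141, 0.004, 2.965]
wrist_force: [-0.2, -0.2, -2.9]
width: 0.0559
```

```bash
python3 go.py .572 .0338 .221 2.965;  python3 - <<'E'
from bench import robot
from h import *
o=robot.get_obs()
s,d=robot.snapshot("scene");s=s[:,:,::-1].copy(); cv2.imwrite("pics/s3.png",s)
t,d=robot.snapshot("top");t=t[:,:,::-1].copy();cv2.imwrite("pics/t3.png",t)
cv2.imwrite("pics/a4.png",cv2.hconcat([cv2.resize(s[175:235,255:335],None,fx=5,fy=6,interpolation=cv2.INTER_CUBIC),cv2.resize(t[160:220,300:380],None,fx=5,fy=6,interpolation=cv2.INTER_CUBIC)]))
yaw=o["ee_rot"][2]-np.pi;x=np.array([np.cos(yaw),np.sin(yaw)]);c=o["tool_pos"][:2]-.0013*x;z=o["tool_pos"][2]-.2059+.035
for sg in(1,-1):
    P=np.r_[c+sg*.045*x,z];print(P,proj("top",P),proj("scene",P))
E
```

```text
t 7.72 pos [0.5722 0.0335 0.2529] rpy [-3.1412  0.0043  2.965 ] w 0.0559 F [-0.24 -0.15 -2.9 ]
units shift [0.004 0.003 0.319] turn [-0.0003  0.0028 -0.    ]
[0.61519646 0.02577249 0.08203127] [334.8409826  165.32767274] [280.61603385 196.97868612]
[0.52659678 0.04158696 0.08203127] [329.01487376 195.72121145] [308.58483501 189.44352985]
```

View pics/a4.png

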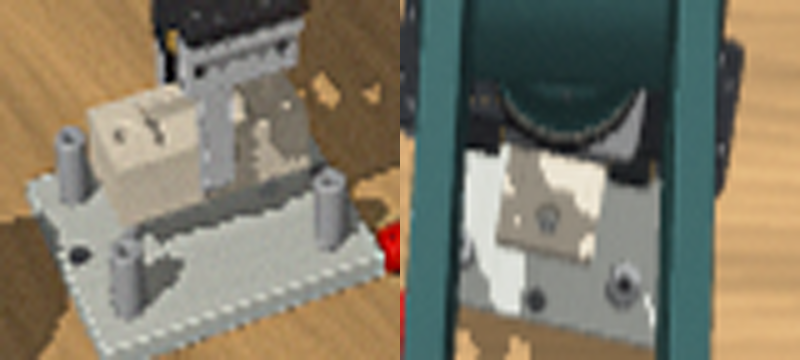

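{"name": "move_arm", "arguments": {
  "increments": [
    [[0,0.006,0.01,0.02,0,0.002,0],[0,0.006,0.01,0.05,0,0.002,0],[0,0.006,0.01,0.08,0,0.002,0],[0,0.006,0.01,0.1,0,0.002,0],[0,0.006,0.01,0.12,0,0.002,0],[0,0.006,0.01,0.135,0,0.002,0],[0,0.006,0.01,0.15,0,0.002,0],[0,0.006,0.01,0.15,0,0.002,0]]
  ]
}}

```text
time: 8.48
tool_pos: [0.5716, 0.0346, 0.237]
ee_rot: [-3.141, 0.0, 2.965]
wrist_force: [0.0, 0.5, -3.6]
width: 0.0559
```

```bash
python3 go.py .5718 .0346 .221 2.965;  python3 - <<'E'
from bench import robot
from h import *
o=robot.get_obs()
s,d=robot.snapshot("scene");s=s[:,:,::-1].copy(); cv2.imwrite("pics/s4.png",s)
t,d=robot.snapshot("top");t=t[:,:,::-1].copy();cv2.imwrite("pics/t4.png",t)
cv2.imwrite("pics/a5.png",cv2.hconcat([cv2.resize(s[175:235,255:335],None,fx=5,fy=6,interpolation=cv2.INTER_CUBIC),cv2.resize(t[170:220,310:360],None,fx=8,fy=7.2,interpolation=cv2.INTER_CUBIC)]))
E
```

```text
t 8.48 pos [0.5716 0.0346 0.237 ] rpy [-3.1410e+00  1.0000e-04  2.9652e+00] w 0.0559 F [ 0.05  0.52 -3.61]
units shift [-0.002  0.     0.16 ] turn [-0.0004  0.      0.0001]
```

View pics/a5.png

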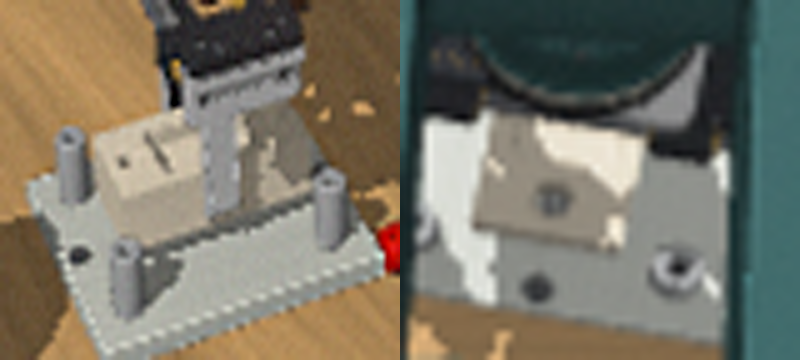

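No contact force, and the pin shows inside the hole at right-crop (552,200). I'll continue slowly.

{"name": "move_arm", "arguments": {
  "increments": [
    [[0,0,0,0.015,0,0,0],[0,0,0,0.035,0,0,0],[0,0,0,0.055,0,0,0],[0,0,0,0.075,0,0,0],[0,0,0,0.095,0,0,0],[0,0,0,0.11,0,0,0],[0,0,0,0.12,0,0,0],[0,0,0,0.13,0,0,0]]
  ]
}}

```text
time: 9.25
tool_pos: [0.5717, 0.0346, 0.2244]
ee_rot: [-3.141, 0.001, 2.965]
wrist_force: [1.1, 0.2, -2.8]
width: 0.0557
```

{"name": "move_arm", "arguments": {
  "increments": [
    [[0,0,0,0.004,0,0,0],[0,0,0,0.008,0,0,0],[0,0,0,0.012,0,0,0],[0,0,0,0.015,0,0,0],[0,0,0,0.015,0,0,0],[0,0,0,0.015,0,0,0]]
  ]
}}

```text
time: 9.75
tool_pos: [0.5717, 0.0346, 0.223]
ee_rot: [-3.141, 0.001, 2.965]
wrist_force: [1.4, -0.6, -3.0]
width: 0.0559
```

```bash
python3 go.py .5718 .0346 .221 2.965
```

```text
t 9.75 pos [0.5717 0.0346 0.223 ] rpy [-3.1410e+00  6.0000e-04  2.9651e+00] w 0.0559 F [ 1.43 -0.63 -2.99]
units shift [-0.001  0.     0.02 ] turn [-0.0003  0.0004  0.0001]
```

{"name": "move_arm", "arguments": {
  "increments": [
    [[0,0,0,0.003,0,0,0],[0,0,0,0.006,0,0,0],[0,0,0,0.009,0,0,0],[0,0,0,0.012,0,0,0],[0,0,0,0.015,0,0,0],[0,0,0,0.015,0,0,0]]
  ]
}}

```text
time: 10.25
tool_pos: [0.5716, 0.0346, 0.2214]
ee_rot: [-3.141, 0.001, 2.965]
wrist_force: [3.0, -1.7, -2.1]
width: 0.0558
```

{"name": "move_arm", "arguments": {
  "increments": [
    [[0,0,0,0.003,0,0,0],[0,0,0,0.006,0,0,0],[0,0,0,0.006,0,0,0],[0,0,0,0.006,0,0,0]]
  ]
}}

```text
time: 10.58
tool_pos: [0.5716, 0.0346, 0.221]
ee_rot: [-3.141, 0.001, 2.965]
wrist_force: [2.5, -1.5, -0.7]
width: 0.0559
```

{"name": "move_arm", "arguments": {
  "increments": [
    [[0,0,0,0.003,0,0,0],[0,0,0,0.006,0,0,0],[0,0,0,0.008,0,0,0],[0,0,0,0.008,0,0,0]]
  ]
}}

```text
time: 10.92
tool_pos: [0.5716, 0.0346, 0.2209]
ee_rot: [-3.141, 0.001, 2.965]
wrist_force: [-0.8, -2.0, 6.0]
width: 0.056
```

```bash
python3 go.py .5718 .0346 .221 2.965;  python3 - <<'E'
from bench import robot
from h import *
s,d=robot.snapshot("scene");s=s[:,:,::-1].copy(); cv2.imwrite("pics/s5.png",s)
t,d=robot.snapshot("top");t=t[:,:,::-1].copy();cv2.imwrite("pics/t5.png",t)
cv2.imwrite("pics/a6.png",cv2.hconcat([cv2.resize(s[175:235,255:335],None,fx=5,fy=6,interpolation=cv2.INTER_CUBIC),cv2.resize(t[170:220,310:360],None,fx=8,fy=7.2,interpolation=cv2.INTER_CUBIC)]))
E
```

```text
t 10.92 pos [0.5716 0.0346 0.2209] rpy [-3.1410e+00  7.0000e-04  2.9652e+00] w 0.056 F [-0.76 -1.98  6.04]
units shift [-0.002  0.    -0.001] turn [-0.0004  0.0004  0.0001]
```

View pics/a6.png

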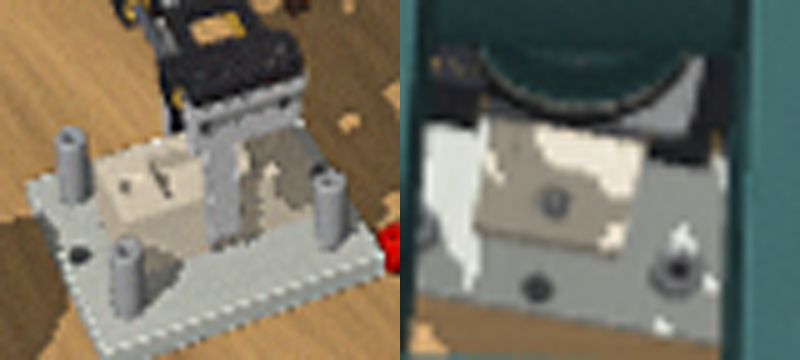

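Seated: the push rose to about 9 N net at TCP z 0.2209, as predicted, and both views show the block on the slab. Releasing.

{"name": "move_arm", "arguments": {
  "increments": [
    [[0.3,0,0,0,0,0,0],[0.65,0,0,0,0,0,0],[0.8,0,0,0,0,0,0],[0.9,0,0,0,0,0,0],[0.9,0,0,0,0,0,0],[0.9,0,0,0,0,0,0]]
  ]
}}

```text
time: 11.52
tool_pos: [0.5712, 0.0348, 0.2193]
ee_rot: [-3.141, -0.002, 2.965]
wrist_force: [0.7, -0.2, 0.0]
width: 0.0826
```

{"name": "move_arm", "arguments": {
  "increments": [
    [[0.9,0,0,-0.03,0,0,0],[0.9,0,0,-0.1,0,0,0],[0.9,0,0,-0.25,0,0,0],[0.9,0,0,-0.5,0,0,0],[0.9,0,0,-0.75,0,0,0],[0.9,0,0,-1,0,0,0]]
  ]
}}

```text
time: 12.02
tool_pos: [0.5714, 0.0347, 0.3215]
ee_rot: [-3.141, -0.0, 2.965]
wrist_force: [-0.4, -0.2, 0.1]
width: 0.0848
```

```bash
python3 go.py .570 .294 .32 2.828; python3 - <<'E'
from h import *
i=cv2.imread("pics/top0.png")
cv2.imwrite("pics/c1.png",cv2.resize(i[165:202,232:264],None,fx=16,fy=16,interpolation=cv2.INTER_NEAREST))
for y,(cx,cy) in [(-.3134,(.5705,.2945))]:
    x=np.array([np.cos(y),np.sin(y)]);n=np.array([-x[1],x[0]])
    for a in(.04,-.04):
        for b in(.007,-.007): print(((proj("top",np.r_[np.array([cx,cy])+a*x+b*n,.046])-[232,165])*16+8).round(0))
E
```

```text
t 12.02 pos [0.5714 0.0347 0.3215] rpy [-3.1411 -0.      2.9652] w 0.0848 F [-0.37 -0.2   0.07]
units shift [0.468 2.55  0.014] turn [-0.0003 -0.      0.0874]
[243.  62.]
[313.  86.]
[ 96. 464.]
[167. 488.]
```

View pics/c1.png

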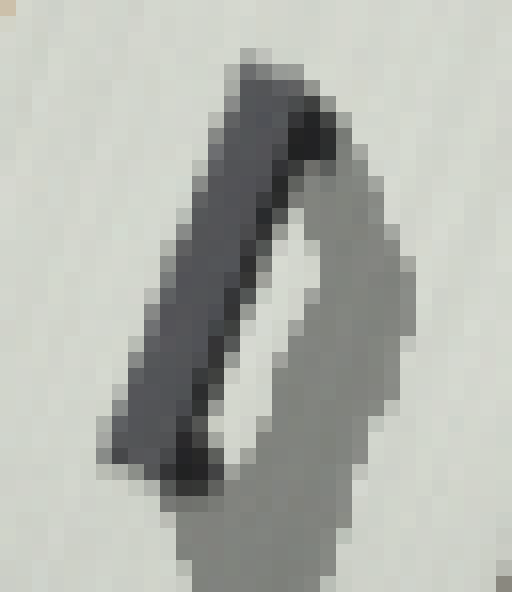

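{"name": "move_arm", "arguments": {
  "increments": [
    [[0.7,0.02,0.1,0,0,0,0],[0.7,0.06,0.35,0,0,0,0],[0.7,0.11,0.6,0,0,0,0],[0.7,0.16,0.85,0,0,0,0]]
  ]
}}

```text
time: 12.35
tool_pos: [0.5704, 0.1223, 0.3198]
ee_rot: [-3.141, -0.0, 2.964]
wrist_force: [0.4, -0.7, -0.4]
width: 0.0663
```

{"name": "move_arm", "arguments": {
  "increments": [
    [[0.7,0.04,0.21,0,0,0,0],[0.7,0.08,0.42,0,0,0,0],[0.7,0.12,0.63,0,0,0,0],[0.7,0.16,0.85,0,0,0,0]]
  ]
}}

```text
time: 12.68
tool_pos: [0.5694, 0.2091, 0.3192]
ee_rot: [-3.141, -0.001, 2.965]
wrist_force: [-0.4, 0.6, 0.2]
width: 0.066
```

{"name": "move_arm", "arguments": {
  "increments": [
    [[0.7,0.04,0.21,0,0,0,0.02],[0.7,0.08,0.42,0,0,0,0.04],[0.7,0.12,0.63,0,0,0,0.06],[0.7,0.15,0.8,0.1,0,0,0.087],[0.7,0.15,0.85,0.25,0,0,0.087],[0.7,0.15,0.85,0.3,0,0,0.087],[0.7,0.15,0.85,0.3,0,0,0.087]]
  ]
}}

```text
time: 13.27
tool_pos: [0.5691, 0.2943, 0.2869]
ee_rot: [-3.137, -0.004, 2.83]
wrist_force: [1.2, -0.2, -0.4]
width: 0.0659
```

```bash
python3 go.py .5705 .294 .218 2.828;  python3 - <<'E'
from bench import robot
from h import *
s,d=robot.snapshot("scene");s=s[:,:,::-1].copy(); cv2.imwrite("pics/s6.png",s)
t,d=robot.snapshot("top");t=t[:,:,::-1].copy();cv2.imwrite("pics/t6.png",t)
cv2.imwrite("pics/a7.png",cv2.hconcat([cv2.resize(s[165:295,250:390],None,fx=2.9,fy=2.9,interpolation=cv2.INTER_CUBIC),cv2.resize(t[120:250,230:370],None,fx=2.9,fy=2.9,interpolation=cv2.INTER_CUBIC)]))
for q in [(335,167),(328,197)]: print(q,blob(t,q,3))
yaw=-.1765;x=np.array([np.cos(yaw),np.sin(yaw)]);c=np.array([.5708,.0340])
for sg in(1,-1): print("pred hole",proj("top",np.r_[c+sg*.045*x,.05]),"pin",proj("top",np.r_[c+sg*.045*x,.037]))
E
```

```text
t 13.27 pos [0.5691 0.2943 0.2869] rpy [-3.1374 -0.004   2.8296] w 0.0659 F [ 1.17 -0.2  -0.38]
units shift [-0.016  0.004  0.689] turn [-0.0027 -0.0025  0.001 ]
(335, 167) [334.21484579 168.04181913]
(328, 197) [328.68953688 197.65237278]
pred hole [334.52901783 167.55758592] pin [334.45159651 168.41466617]
pred hole [328.87085222 197.10203488] pin [328.85771581 197.6274417 ]
```

View pics/a7.png

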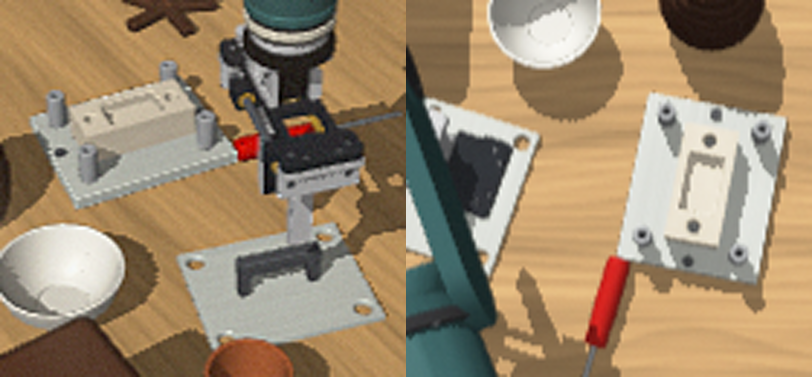

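The mould sits flush over both pins, with its holes on the predicted pixels, and the fingers straddle the cover's handle. Descending to the handle.

{"name": "move_arm", "arguments": {
  "increments": [
    [[0.7,-0.01,0,0.15,-0.001,-0.001,0],[0.7,-0.01,0,0.35,-0.002,-0.002,0],[0.7,-0.01,0,0.5,-0.002,-0.002,0],[0.7,-0.01,0,0.62,-0.002,-0.002,0],[0.7,-0.01,0,0.68,-0.002,-0.002,0],[0.7,-0.01,0,0.68,-0.002,-0.002,0],[0.7,-0.01,0,0.68,-0.002,-0.002,0],[0.7,-0.01,0,0.68,-0.002,-0.002,0]]
  ]
}}

```text
time: 14.03
tool_pos: [0.5714, 0.2937, 0.2233]
ee_rot: [3.137, 0.005, 2.828]
wrist_force: [-0.1, 0.8, 0.5]
width: 0.0657
```

```bash
python3 go.py .5705 .294 .218 2.828;  python3 - <<'E'
from bench import robot
from h import *
s,d=robot.snapshot("scene");s=s[:,:,::-1].copy(); cv2.imwrite("pics/s7.png",s)
cv2.imwrite("pics/a8.png",cv2.resize(s[215:295,300:390],None,fx=7,fy=7,interpolation=cv2.INTER_CUBIC))
E
```

```text
t 14.03 pos [0.5714 0.2937 0.2233] rpy [3.1374 0.0051 2.8283] w 0.0657 F [-0.12  0.83  0.48]
units shift [ 0.01  -0.     0.053] turn [0.0027 0.0032 0.0002]
```

View pics/a8.png

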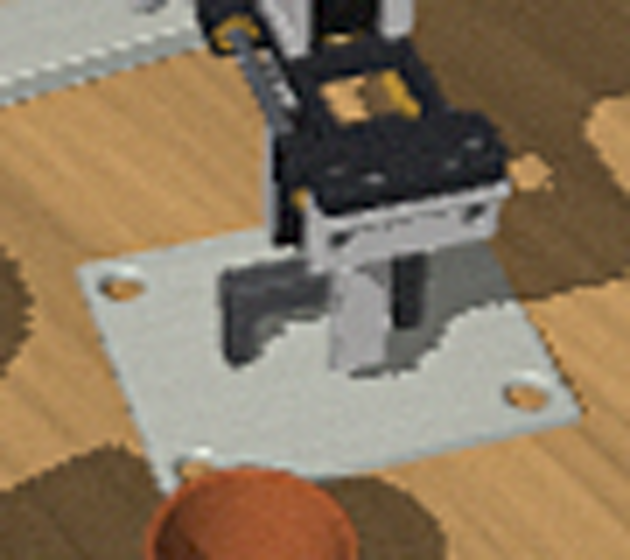

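{"name": "move_arm", "arguments": {
  "increments": [
    [[0.7,-0.01,0,0.02,0.001,0.001,0],[0.7,-0.01,0,0.05,0.002,0.002,0],[0.7,-0.01,0,0.05,0.002,0.002,0],[0.7,-0.01,0,0.05,0.002,0.002,0]]
  ]
}}

```text
time: 14.42
tool_pos: [0.5718, 0.2933, 0.2165]
ee_rot: [-3.141, -0.0, 2.829]
wrist_force: [-0.5, 1.2, -0.0]
width: 0.0654
```

```bash
python3 go.py .572 .2935 .218 2.828
```

```text
t 14.42 pos [0.5718 0.2933 0.2165] rpy [-3.1407e+00 -4.0000e-04  2.8286e+00] w 0.0654 F [-0.48  1.15 -0.02]
units shift [-0.001  0.002 -0.015] turn [-0.0006 -0.0002  0.0004]
```

Good. Closing gently on the handle.

{"name": "move_arm", "arguments": {
  "increments": [
    [[0.5,0,0,0,0,0,0],[0.3,0,0,0,0,0,0],[0.15,0,0,0,0,0,0],[0,0,0,0,0,0,0],[0,0,0,0,0,0,0],[0,0,0,0,0,0,0],[0,0,0,0,0,0,0],[0,0,0,0,0,0,0]]
  ]
}}

```text
time: 15.08
tool_pos: [0.5719, 0.2934, 0.2168]
ee_rot: [-3.142, 0.0, 2.829]
wrist_force: [-1.0, 1.8, -0.6]
width: 0.0163
```

```bash
python3 go.py .572 .2935 .218 2.828
```

```text
t 15.08 pos [0.5719 0.2934 0.2168] rpy [-3.1415e+00  1.0000e-04  2.8285e+00] w 0.0163 F [-0.96  1.82 -0.61]
units shift [-0.     0.001 -0.012] turn [-0.      0.0001  0.0003]
```

{"name": "move_arm", "arguments": {
  "increments": [
    [[0,0,0,0,0,0,0],[0,0,0,0,0,0,0],[0,0,0,0,0,0,0],[0,0,0,0,0,0,0]]
  ]
}}

```text
time: 15.42
tool_pos: [0.572, 0.2935, 0.2168]
ee_rot: [3.141, 0.0, 2.829]
wrist_force: [0.6, 1.6, -0.4]
width: 0.0136
```

{"name": "move_arm", "arguments": {
  "increments": [
    [[0,0,0,-0.03,0,0,0],[0,0,0,-0.08,0,0,0],[0,0,0,-0.18,0,0,0],[0,0,0,-0.35,0,0,0],[0,0,0,-0.55,0,0,0],[0,0,0,-0.75,0,0,0],[0,0,0,-0.9,0,0,0],[0,0,0,-0.95,0,0,0]]
  ]
}}

```text
time: 16.08
tool_pos: [0.5724, 0.2934, 0.316]
ee_rot: [3.139, 0.005, 2.828]
wrist_force: [0.5, -0.3, -3.9]
width: 0.0139
```

```bash
python3 go.py .572 .0335 .31 2.965;  python3 - <<'E'
from bench import robot
from h import *
s,d=robot.snapshot("scene");s=s[:,:,::-1].copy(); cv2.imwrite("pics/s8.png",s)
t,d=robot.snapshot("top");t=t[:,:,::-1].copy();cv2.imwrite("pics/t8.png",t)
cv2.imwrite("pics/a9.png",cv2.hconcat([cv2.resize(s[165:295,250:390],None,fx=2.9,fy=2.9,interpolation=cv2.INTER_CUBIC),cv2.resize(t[120:250,200:340],None,fx=2.9,fy=2.9,interpolation=cv2.INTER_CUBIC)]))
E
```

```text
t 16.08 pos [0.5724 0.2934 0.316 ] rpy [3.1386 0.0047 2.8284] w 0.0139 F [ 0.48 -0.28 -3.93]
units shift [-0.797 -2.474  0.057] turn [ 0.0017  0.0031 -0.0869]
```

View pics/a9.png

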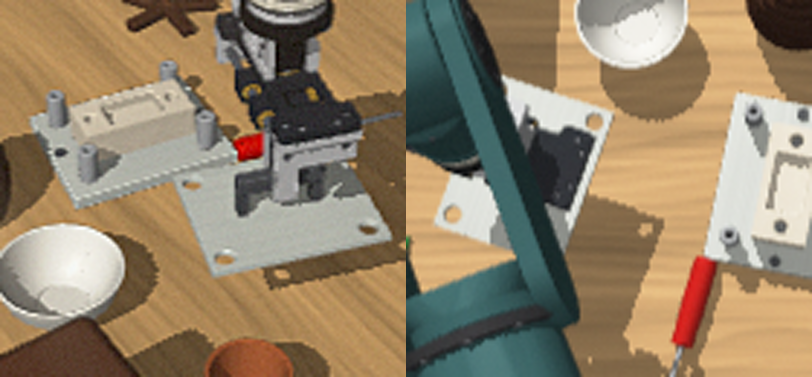

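The cover is held, right way up and level. Carrying it over the bed at a safe height.

{"name": "move_arm", "arguments": {
  "increments": [
    [[0,-0.02,-0.06,0,0,0,0],[0,-0.07,-0.2,0,0,0,0],[0,-0.13,-0.4,0,0,0,0],[0,-0.2,-0.61,0,0,0,0],[0,-0.27,-0.83,0,0,0,0]]
  ]
}}

```text
time: 16.6
tool_pos: [0.5715, 0.2041, 0.3098]
ee_rot: [-3.138, -0.003, 2.829]
wrist_force: [-0.1, -0.7, -3.3]
width: 0.0135
```

{"name": "move_arm", "arguments": {
  "increments": [
    [[0,-0.06,-0.2,0,0,0,0],[0,-0.13,-0.4,0,0,0,0],[0,-0.2,-0.61,0,0,0,0],[0,-0.27,-0.83,0,0,0,0]]
  ]
}}

```text
time: 16.93
tool_pos: [0.5715, 0.1165, 0.3101]
ee_rot: [-3.139, -0.003, 2.828]
wrist_force: [-0.1, -0.2, -4.6]
width: 0.0139
```

{"name": "move_arm", "arguments": {
  "increments": [
    [[0,-0.06,-0.2,0,0,0,-0.01],[0,-0.13,-0.4,0,0,0,-0.03],[0,-0.18,-0.58,0,0,0,-0.05],[0,-0.23,-0.72,0,0,0,-0.07],[0,-0.26,-0.79,0,0,0,-0.085],[0,-0.26,-0.81,0,0,0,-0.087],[0,-0.26,-0.81,0,0,0,-0.087],[0,-0.26,-0.81,0,0,0,-0.087]]
  ]
}}

```text
time: 17.6
tool_pos: [0.5715, 0.0335, 0.3111]
ee_rot: [-3.141, -0.002, 2.964]
wrist_force: [0.1, 0.7, -4.5]
width: 0.0137
```

```bash
python3 go.py .572 .0335 .292 2.965;  python3 - <<'E'
from bench import robot
from h import *
s,d=robot.snapshot("scene");s=s[:,:,::-1].copy(); cv2.imwrite("pics/s9.png",s)
t,d=robot.snapshot("top");t=t[:,:,::-1].copy();cv2.imwrite("pics/t9.png",t)
cv2.imwrite("pics/a10.png",cv2.hconcat([cv2.resize(s[155:245,240:340],None,fx=4,fy=4,interpolation=cv2.INTER_CUBIC),cv2.resize(t[135:225,280:380],None,fx=4,fy=4,interpolation=cv2.INTER_CUBIC)]))
E
```

```text
t 17.6 pos [0.5715 0.0335 0.3111] rpy [-3.1410e+00 -1.9000e-03  2.9642e+00] w 0.0137 F [ 0.12  0.65 -4.54]
units shift [-0.005  0.001  0.191] turn [-0.0004 -0.0012 -0.0005]
```

View pics/a10.png

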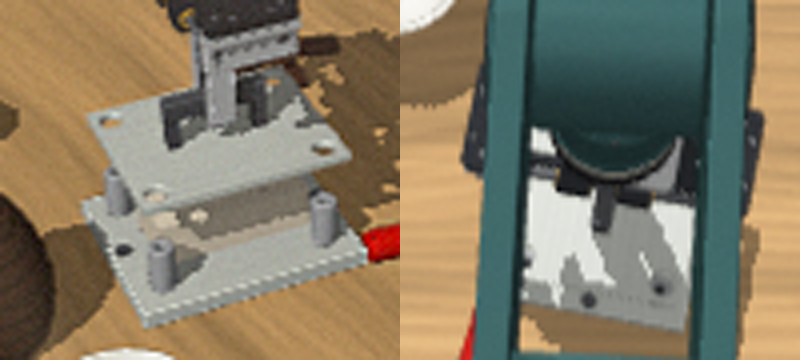

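{"name": "move_arm", "arguments": {
  "increments": [
    [[0,0,0,0.05,0,0,0],[0,0,0,0.1,0,-0.001,0],[0,0,0,0.16,0,-0.001,0],[0,-0.004,0,0.2,0,-0.001,0],[0,-0.004,0,0.22,0,-0.001,0],[0,-0.004,0,0.22,0,-0.001,0],[0,-0.004,0,0.22,0,-0.001,0],[0,-0.004,0,0.22,0,-0.001,0]]
  ]
}}

```text
time: 18.37
tool_pos: [0.5725, 0.0337, 0.2902]
ee_rot: [-3.141, 0.002, 2.965]
wrist_force: [1.2, -0.3, -4.6]
width: 0.0139
```

```bash
cat > meas.py <<'E'
import sys
from bench import robot
from h import *
o=robot.get_obs();n=sys.argv[1];print(o["tool_pos"].round(4),o["ee_rot"].round(4))
s,d=robot.snapshot("scene");s=s[:,:,::-1].copy(); cv2.imwrite(f"pics/s{n}.png",s);np.save(f"pics/s{n}.npy",d)
t,d=robot.snapshot("top");t=t[:,:,::-1].copy();cv2.imwrite(f"pics/t{n}.png",t)
cv2.imwrite(f"pics/m{n}.png",cv2.resize(s[170:230,255:340],None,fx=9,fy=9,interpolation=cv2.INTER_CUBIC))
cv2.imwrite(f"pics/u{n}.png",cv2.resize(t[185:215,305:360],None,fx=12,fy=12,interpolation=cv2.INTER_CUBIC))
yaw=-.1765;R=np.array([[np.cos(yaw),-np.sin(yaw)],[np.sin(yaw),np.cos(yaw)]]);c=np.array([.5708,.0340])
z=o["tool_pos"][2]-.2168+.006
for m in [(.065,.05),(.065,-.05),(-.065,.05),(-.065,-.05)]:
    a=proj("scene",np.r_[R@m+c,z]);b=proj("top",np.r_[R@m+c,z]);print(m,"ideal hole top: scene(biased -1.5u)",(a-[1.5,0]).round(2),"crop",((a-[1.5+255-.5,170-.5])*9).round(0),"top",b.round(2),"crop",((b-[304.5,184.5])*12).round(0))
E
python3 meas.py 10
```

```text
[0.5725 0.0337 0.2902] [-3.1411e+00  2.1000e-03  2.9652e+00]
(0.065, 0.05) ideal hole top: scene(biased -1.5u) [278.66 208.98] crop [217. 355.] top [319.06 155.75] crop [ 175. -345.]
(0.065, -0.05) ideal hole top: scene(biased -1.5u) [267.43 190.44] crop [116. 188.] top [352.98 162.02] crop [ 582. -270.]
(-0.065, 0.05) ideal hole top: scene(biased -1.5u) [319.97 197.47] crop [589. 252.] top [310.46 199.43] crop [ 72. 179.]
(-0.065, -0.05) ideal hole top: scene(biased -1.5u) [306.87 180.1 ] crop [471.  95.] top [344.8  205.94] crop [484. 257.]
```

View pics/m10.png

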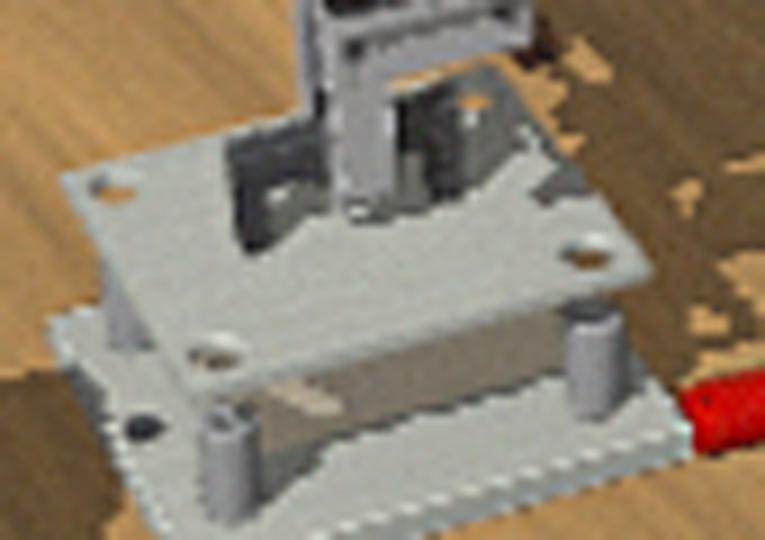

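View pics/u10.png

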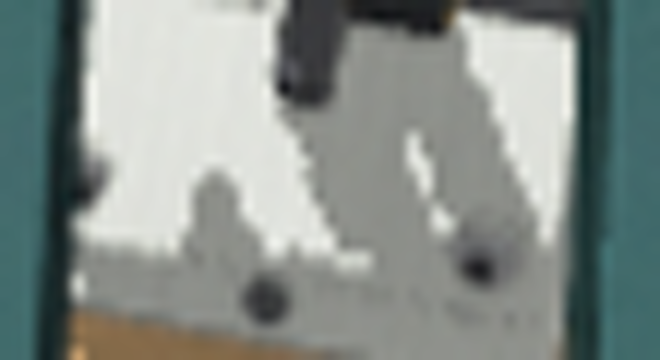

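{"name": "move_arm", "arguments": {
  "increments": [
    [[0,0,0,0.02,0,0,0],[0,0,0,0.045,0,0.001,0],[0,0,0,0.07,0,0.001,0],[0,0,0,0.085,0,0.001,0],[0,0,0,0.085,0,0.001,0],[0,0,0,0.085,0,0.001,0],[0,0,0,0.085,0,0.001,0],[0,0,0,0.085,0,0.001,0]]
  ]
}}

```text
time: 19.13
tool_pos: [0.5724, 0.0337, 0.2816]
ee_rot: [-3.141, 0.0, 2.965]
wrist_force: [-0.3, 0.2, -5.1]
width: 0.0139
```

```bash
python3 go.py .572 .0335 .281 2.965; sed -i 's/t\[185:215,305:360\]/cv2.convertScaleAbs(t[185:215,305:360],alpha=1.7,beta=-60)/' meas.py; python3 meas.py 11
```

```text
t 19.13 pos [0.5724 0.0337 0.2816] rpy [-3.1411e+00  2.0000e-04  2.9652e+00] w 0.0139 F [-0.27  0.21 -5.07]
units shift [ 0.004 -0.002  0.006] turn [-0.0003  0.0001  0.0001]
[0.5724 0.0337 0.2816] [-3.1411e+00  2.0000e-04  2.9652e+00]
(0.065, 0.05) ideal hole top: scene(biased -1.5u) [278.86 211.33] crop [219. 376.] top [319.13 156.43] crop [ 176. -337.]
(0.065, -0.05) ideal hole top: scene(biased -1.5u) [267.66 192.74] crop [118. 209.] top [352.78 162.65] crop [ 579. -262.]
(-0.065, 0.05) ideal hole top: scene(biased -1.5u) [320.   199.79] crop [590. 273.] top [310.6  199.77] crop [ 73. 183.]
(-0.065, -0.05) ideal hole top: scene(biased -1.5u) [306.95 182.37] crop [472. 116.] top [344.66 206.23] crop [482. 261.]
```

View pics/m11.png

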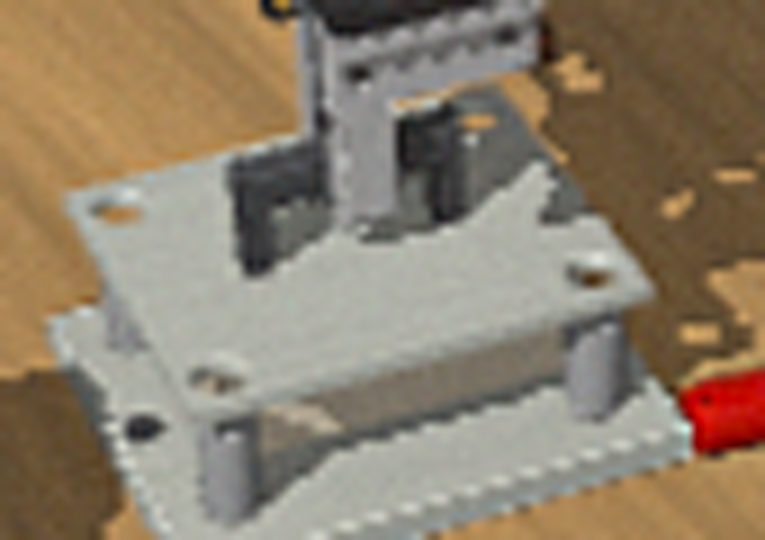

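View pics/u11.png

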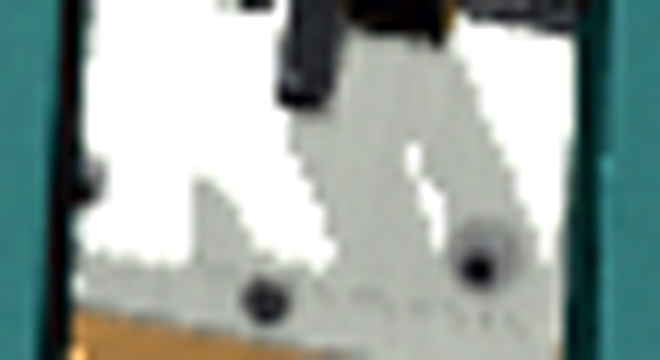

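```bash
python3 - <<'E'
from h import *
for n in(10,11):
    g=cv2.cvtColor(cv2.imread(f"pics/t{n}.png"),cv2.COLOR_BGR2GRAY);print(g[199:214,338:355])
    w=g[199:214,338:355].astype(float);m=(w<122);k,l,st,ce=cv2.connectedComponentsWithStats(m.astype(np.uint8))
    for j in range(1,k):print(st[j],ce[j]+[338,199])
E
```

```text
[[144 178 222 140 140 141 143 141 143 146 222 223 221 220 138  51  50]
 [142 150 220 139 141 141 142 141 142 141 177 223 221 221 125  51  52]
 [142 145 172 140 141 142 142 141 142 140 149 223 220 210 117  49  52]
 [141 142 147 197 142 142 134 131 138 139 144 178 220 204 105  51  51]
 [142 142 148 221 200 129 124 131 133 125 139 149 219 175  96  51  51]
 [141 143 143 172 161 108 113 119 121 129 124 148 220 162  96  49  54]
 [141 142 141 140 121 111 101 104 118 115 127 143 175 149  97  50  55]
 [142 143 140 142 125  95  69  74 102 111 123 141 145 143  97  51  56]
 [142 141 140 142 134  83  36  41  97 111 126 141 144 141  95  51  53]
 [143 141 141 142 140 120  84  72 106 124 137 141 144 141  81  51  55]
 [143 133 141 141 141 137 131 125 131 138 141 143 145 143  68  50  54]
 [142 138 135 142 126 130 134 139 140 143 142 143 144 146  65  50  53]
 [142 144 138 144 136 126 128 134 140 126 142 135 144 147  55  50  47]
 [143 143 142 144 144 138 139 140 142 135 142 140 145 150  60  49  46]
 [144 143 142 144 144 144 143 143 143 144 144 144 146 136  65  52  47]]
[14  0  3 15 43] [353.04651163 206
[... 495 characters left out ...]
 172 124 112 100 104 117 109 129 148 221 141  74  49  49]
 [141 142 140 142 118  96  67  73 102 110 125 144 175 142  73  51  46]
 [143 139 140 141 124  79  37  43  97 112 126 141 145 142  72  52  50]
 [142 140 140 140 136 105  71  68 106 122 137 140 144 143  74  49  51]
 [142 140 140 140 141 133 121 114 127 137 141 143 143 144  69  49  53]
 [142 132 134 140 133 141 141 135 139 142 141 142 144 145  56  51  55]
 [142 139 138 144 140 134 143 126 142 133 142 143 144 146  50  51  57]
 [143 143 142 145 142 139 144 136 142 138 135 145 147 148  50  49  53]
 [143 143 142 145 145 144 144 144 142 144 140 143 146 135  49  50  57]]
[14  0  3 15 45] [353. 206.]
[ 4  4  6  7 28] [344.75       206.03571429]
```

{"name": "move_arm", "arguments": {
  "increments": [
    [[0,0.002,0.004,0,0,0,0],[0,0.004,0.008,0,0,0,0],[0,0.004,0.008,0,0,0,0],[0,0.004,0.008,0,0,0,0],[0,0.004,0.008,0,0,0,0],[0,0.004,0.008,0,0,0,0],[0,0.004,0.008,0,0,0,0],[0,0.004,0.008,0,0,0,0]]
  ]
}}

```text
time: 19.9
tool_pos: [0.5721, 0.0345, 0.2814]
ee_rot: [-3.141, -0.0, 2.965]
wrist_force: [-0.8, -0.7, -4.5]
width: 0.0138
```

```bash
python3 meas.py 12; python3 - <<'E'
from h import *
from bench import robot
g=cv2.cvtColor(cv2.imread("pics/t12.png"),cv2.COLOR_BGR2GRAY);print(g[202:211,340:351])
o=robot.get_obs();print(o["qvel"].round(4),o["wrist_force"].round(2),o["width"],o["time"])
E
```

```text
[0.5721 0.0345 0.2814] [-3.1410e+00 -1.0000e-04  2.9652e+00]
(0.065, 0.05) ideal hole top: scene(biased -1.5u) [278.87 211.37] crop [219. 377.] top [319.13 156.44] crop [ 176. -337.]
(0.065, -0.05) ideal hole top: scene(biased -1.5u) [267.66 192.78] crop [118. 209.] top [352.78 162.66] crop [ 579. -262.]
(-0.065, 0.05) ideal hole top: scene(biased -1.5u) [320.   199.83] crop [590. 273.] top [310.6  199.78] crop [ 73. 183.]
(-0.065, -0.05) ideal hole top: scene(biased -1.5u) [306.95 182.41] crop [472. 116.] top [344.66 206.24] crop [482. 261.]
[[221 198 142 141 140 141 141 143 179 222 220]
 [177 219 141 134 121 121 125 138 148 222 220]
 [147 220 125 110 111 110 117 123 144 174 210]
 [141 172 112 111 100 104 117 110 134 146 205]
 [139 140 112  96  69  72 101 111 131 145 191]
 [141 139 112  80  35  43  96 112 133 143 157]
 [139 141 126 101  72  71 106 124 140 143 142]
 [140 139 138 126 117 114 122 138 141 144 140]
 [142 133 142 139 137 136 137 141 141 143 145]]
[ 0.0014  0.0003 -0.0008  0.0004 -0.0007 -0.0015] [ 0.96  0.42 -5.12] 0.013682508243826948 20.0
```

View pics/m12.png

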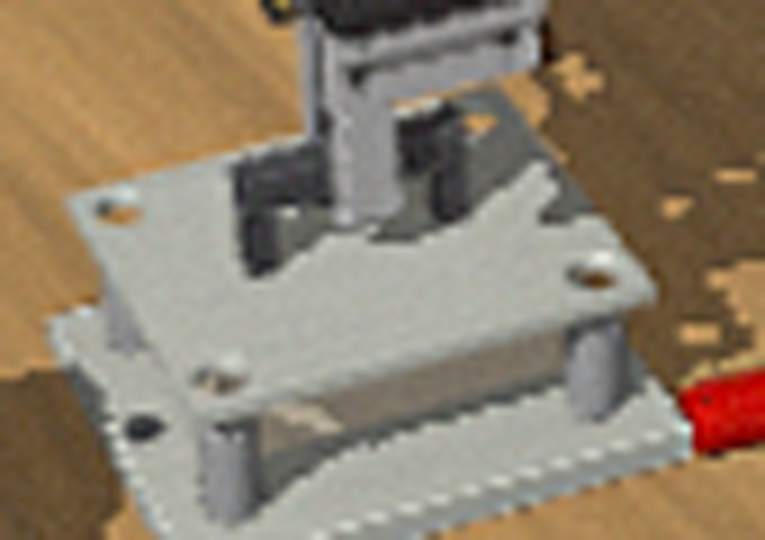

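The cover holes match their ideal positions to about 0.3 px in both views, except one mostly shadowed hole that reads 1 px off. The force equals the plate's weight, so nothing is touching. Handing in.

```bash
python3 -c "
from bench import robot
print(robot.close_job())"
```

```text
the job is handed in; nothing more can be done
None
```

I seated the mould on the two pins, let go of it, and handed in the job at 20 s while holding the cover level above the four bosses. No verdict is reported, so the numbers below are my own last checks.

- **Mould:** I lowered it in small steps until the net push was about 9 N, at the flange height predicted for seating. A picture after release showed it flush, with both holes within about 0.6 px (under 2 mm) of where they should be.
- **Cover position:** I picked it up by the handle and held it about 11.6 mm above the bosses. Tilt was below 0.001 rad, the grip opening was 13.7 mm on the 14 mm handle, and the wrist force was about the plate's weight alone.
- **Hole alignment:** Three of the four holes matched their ideal positions to about 0.3 px (1 mm) in the scene view. The fourth, mostly in shadow and partly hidden, read about 1 px (3 mm) off. The one hole measured in the top view was also within 0.3 px.
- **Disagreements:** The scene camera sat about 1.5 px from the top camera at the bed, so I allowed for that in its readings. The top view also showed the held parts about 1 mm off from the arm's readings, and I shifted both parts to correct it.
- **Other things on the bench:** I saw no contact with any of them, though I did not measure their positions again at the end.

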